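# Unload the compression-set jig

## Robot

A 7-joint arm with a two-finger parallel gripper is mounted at the origin on the work surface. World frame = base frame: x ahead of the robot, y to its left, z up, the work surface at z = 0. Lengths are in m, angles in rad, forces in N, time in s.
With the tool pointing down it reaches from about 0.4 to 0.875 m from the base axis. Payload 19.3 kg.
Tool frame: the origin (TCP) lies at the centre of the arm's flange, where the gripper is bolted on; the fingertips stand 173 mm ahead of it and the grasp point (between the pads) lies 155 mm ahead of it; z points along the fingers, y is the line along which they close (so a half turn about z gives the same grasp; the last joint's range is limited). The gripper opens to 85 mm and grips with 20 to 120 N. Pads are 22 mm wide; open, the fingers measure 114 mm over their backs; the gripper's body (76 mm by 85 mm) begins 54 mm behind the grasp point. The pads swing forward as they close: fully open they stand 13 mm farther back than shut.
Start: joints at [-1.418, 0.521, -0.036, 1.599, 0.021, 1.021, -0.113], TCP at [0.138, 0.61, 0.405] pointing down, gripper open.
Joint ranges: [-2.91, 2.91], [-0.3, 2.13], [-1.5, 1.42], [0.17, 2.43], [-1.26, 4.41], [0.16, 1.93], [-2.52, 2.52]. Speed limits (rad/s): [1.89, 1.89, 2.39, 2.39, 3.01, 3.01, 3.01].

## Interface

Orientations are given as [roll, pitch, yaw] about the fixed x, y, z axes, in that order (R = Rz(yaw) Ry(pitch) Rx(roll)).
In Python, from workcell import bot, imaging, job gives the robot as it stands.
- The arm moves only by the tool carry_out, never from a script. Its argument "targets" is a list of rows, each a list of 3 entries, a list of its own where there are three numbers: the shift along the tool's x, y, z in units of 0.25 m (1.0 is 0.25 m), then the turn, a rotation vector about the tool's x, y, z in units of 180 degrees (1.0 is 180 degrees), then the opening, from 0 (shut) to 1 (fully open). In form: [[[tx, ty, tz], [wx, wy, wz], jaw], ...]. A call has 1 to 8 rows; each row shifts and turns the commanded pose from where the row before left it, along the tool's axes as they then stand; what a row does not reach is not made up. A row lasts 1/8 s, in which the tool goes at most 62.5 mm and 10.7 degrees, less where a joint would pass 70% of its speed; a pose out of reach is approached as far as the arm can. A call with a number of a shift or a turn outside -1 to 1 is refused whole. A call with a gripper value outside its range is refused whole. The fingers move at their own pace and stop on an object; "force" is the grip in N (left out, the last holds). Time passes only in rows, so rows that do not move let the fingers close. It gives the time, the measured TCP pose, the force and the opening at its end, in the units of the state.
- bot.observe(): the state, without advancing time (a new reading comes with each control period).
- imaging.grab_frame(name): name is "side" or "top"; returns a dict with "pixels" (384x512x3 uint8, red, green, blue), "mtx" (3x3 intrinsics, pixels), "cam_to_world" (4x4, takes a point from camera to world coordinates). Camera axes: x right, y down, z forward; pixel columns grow to the right and rows downward; lengths in m; the calibration is good to about 2 mm. A picture is of the moment at which its call begins. There is no depth.
- job.job_done(): hands the job in, once; it reports no verdict.
The state is a dict: "clock": time; "qpos": joint angles; "qd": joint speeds; "joint_efforts": joint torques, N m; "position": TCP position; "tool_rot": TCP orientation; "force": force on the tool from outside, world axes, zero at the start; "moment": the same for the moment, N m; "grip_width": finger opening in m.
Only numpy, scipy, OpenCV 4.12 (cv2) and the standard library are available. Lean on these libraries where they do the work, as an engineer would, in place of code of your own. Each camera call takes 0.05 s, during which the arm holds its last target. There are 200 camera calls.

## Task

The rubber test buttons in the compression-set jig have had their time: slide the clamp fully out to its stop, lift the top plate straight up off its two dowels, keeping it level, and lay it flat and square in the middle of the cork mat. Then move all the buttons (three to five of them) to the wooden tray to cool, lying flat on its floor with none touching another, and slide the clamp fully back in, leaving the plate on the mat. Do not disturb the can, the tape or the gauge.

Things in the scene. Friction and masses are not known exactly. Their poses are not given: they have to be found in the camera images.
- jig_seat (a point): fixed steel jig, bed 120 x 200 mm (x, y), top 20 mm over the table. Point: centre of the plate's seat, 34 mm over the table. x to the clamp, y along the dowels. At y = +-80 mm: spacer collars 20 mm wide, 14 mm high, bearing the plate; from each a 10 mm dowel rises 26 mm above the seat, tip chamfered. The clamp's rail, 64 mm wide, 18 mm high (end stop 30), reaches x = 180 mm
- plate: loose aluminium top plate, 100 x 190 x 8 mm (x, y, z), about 0.45 kg, two 11 mm holes at y = +-80 mm, close on the 10 mm dowels; binds if tilted. Origin: centre of underside; starts seated, axes as the jig's. Handle over its middle: bar 84 mm long in y, 14 mm thick in x, 26 to 40 mm above the underside, on posts at y = +-36 mm
- clamp (a joint): slide of the jig's clamp, m, along jig +x: 0 = fully in (36 mm wide tongue laps 22 mm over the plate's edge and holds it down), 0.050 = fully out at its stop (tongue 28 mm clear of the plate). Starts between 0 and 0.012. Stays where left; friction about 2.5 N
- clamp_tab (a point): middle of the top of the clamp's upright black thumb tab: 12 mm thick (along jig x), 40 mm wide (along jig y), its top 85 mm and its foot 52 mm over the table; moves with the clamp; at clamp = 0 it stands at jig x = +100 mm, y = 0. Axes parallel to those of the jig
- mat_top (a point): cork mat, fixed, 140 x 220 mm (its x by y), 4 mm thick: where the plate is laid. This point: centre of its upper face; x along its short side, y along its long side
- tray_in (a point): wooden cooling tray, fixed, outside 152 x 182 mm (x, y), inside 140 x 170 mm, floor 6 mm thick, rim 8 mm higher than the floor. This point: centre of the inner floor; x and y along its sides
- can: bystander: closed steel sample can, 68 mm wide, 80 mm high, standing; origin at the centre of its foot
- tape: bystander: roll of tape, 90 mm wide, 25 mm high, lying flat; origin at the centre of its underside
- gauge: bystander: dial thickness gauge on a 60 mm round foot, about 100 mm high; origin at the centre of its foot
- button1: black hard-rubber test button, a disc 29 mm across, 12.5 mm high, 12 g; origin: its centre. Three to five of the five are there (absent: None from the start), lying flat on the jig's bed under the plate, zigzag: places at jig y = 0, +-27, +-54 mm, x = +-15 mm, give or take 4 mm
- button2: black hard-rubber test button, a disc 29 mm across, 12.5 mm high, 12 g; origin: its centre. Three to five of the five are there (absent: None from the start), lying flat on the jig's bed under the plate, zigzag: places at jig y = 0, +-27, +-54 mm, x = +-15 mm, give or take 4 mm
- button3: black hard-rubber test button, a disc 29 mm across, 12.5 mm high, 12 g; origin: its centre. Three to five of the five are there (absent: None from the start), lying flat on the jig's bed under the plate, zigzag: places at jig y = 0, +-27, +-54 mm, x = +-15 mm, give or take 4 mm
- button4: black hard-rubber test button, a disc 29 mm across, 12.5 mm high, 12 g; origin: its centre. Three to five of the five are there (absent: None from the start), lying flat on the jig's bed under the plate, zigzag: places at jig y = 0, +-27, +-54 mm, x = +-15 mm, give or take 4 mm
- button5: black hard-rubber test button, a disc 29 mm across, 12.5 mm high, 12 g; origin: its centre. Three to five of the five are there (absent: None from the start), lying flat on the jig's bed under the plate, zigzag: places at jig y = 0, +-27, +-54 mm, x = +-15 mm, give or take 4 mm
Not all that is in view belongs to the job. Of the things shaped like the part that bears tray_in, the wooden one is meant.

How it is judged:
On the way, in this order (a step that is already met when the one before it is completed fails the run):
1. the clamp is slid fully out to its stop, the plate still on its seat (value of joint clamp above 0.046 m and z of plate in the frame of jig_seat below 0.006 m), for 0.1 s.
2. the plate has been lifted straight up clear of the dowels, level (z of plate in the frame of jig_seat between 0.028 and 0.12 m and x of plate in the frame of jig_seat between -0.015 and 0.015 m and y of plate in the frame of jig_seat between -0.015 and 0.015 m and angle between plate's own z axis and vertical below 0.09 rad), for 0.1 s.
3. the plate lies flat, square and central on the cork mat (horizontal distance between plate and mat_top below 0.035 m and z of plate in the frame of mat_top below 0.005 m and angle between plate's own z axis and vertical below 0.05 rad and angle between the x axis of plate and the x axis of mat_top, either way round below 0.2 rad and linear speed of plate below 0.02 m/s), for 0.2 s.
4. all the buttons lie flat in the tray, none touching, and the clamp is fully in (x of button1 in the frame of tray_in between -0.057 and 0.057 m and y of button1 in the frame of tray_in between -0.072 and 0.072 m and z of button1 in the frame of tray_in between 0.003 and 0.0095 m and linear speed of each of button1, button2, button3, button4, button5 below 0.02 m/s and x of button2 in the frame of tray_in between -0.057 and 0.057 m and y of button2 in the frame of tray_in between -0.072 and 0.072 m and z of button2 in the frame of tray_in between 0.003 and 0.0095 m and x of button3 in the frame of tray_in between -0.057 and 0.057 m and y of button3 in the frame of tray_in between -0.072 and 0.072 m and z of button3 in the frame of tray_in between 0.003 and 0.0095 m and x of button4 in the frame of tray_in between -0.057 and 0.057 m and y of button4 in the frame of tray_in between -0.072 and 0.072 m and z of button4 in the frame of tray_in between 0.003 and 0.0095 m and x of button5 in the frame of tray_in between -0.057 and 0.057 m and y of button5 in the frame of tray_in between -0.072 and 0.072 m and z of button5 in the frame of tray_in between 0.003 and 0.0095 m and horizontal distance between button1 and button2 above 0.0295 m and horizontal distance between each of button1, button2 and button3 above 0.0295 m and horizontal distance between each of button1, button2, button3 and button4 above 0.0295 m and horizontal distance between each of button1, button2, button3, button4 and button5 above 0.0295 m and value of joint clamp below 0.005 m), for 0.2 s.
At the end, for the whole second after the job is handed in: the plate lies at rest flat on the cork mat, its middle within 35 mm of the mat's middle and square to it within about 11 degrees; every button present lies at rest flat on the tray's floor, inside the rim, its centre at least 29.5 mm from any other's; the clamp is within 5 mm of fully in (all of step 3 and all of step 4); the robot touches nothing.
It fails at once if the can is disturbed (moved more than 30 mm) (distance of can from where it was at the start of the episode above 0.03 m).
It fails at once if the tape is disturbed (moved more than 30 mm) (distance of tape from where it was at the start of the episode above 0.03 m).
It fails at once if the gauge is disturbed (moved more than 30 mm) (distance of gauge from where it was at the start of the episode above 0.03 m).
Of button1, button2, button3, button4, button5 only 3 to 5 are there at a start; the rules pass over those that are not, and their reading is None.
At some moment in a run one of button1, button2, button3, button4, button5 may be knocked a few centimetres aside while the robot is not near it.
Once in a run the grip may slacken for a moment while it holds something.
It also fails if it takes over 210 s, if anything falls off the work surface, if the arm or the gripper's body presses on something with over 40 N, if the wrist force passes 120 N, or if a joint passes its speed limit or range.

## Working session

There is one attempt and no reset: what is moved stays moved. The work goes in short steps, Python scripts to look and compute and a tool call to move; the robot and the scene stay as the last step left them, time stands still between calls to the robot, and variables do not carry over. Pictures are saved under pics/ and viewed, on a budget of 14 in all, crops included, one or two more only if the job needs it, and the job is handed in when it is done.

Besides the shell and the picture viewer there is one more tool, called after "Call:" in YAML: its name, and indented under it one key for each argument. carry_out: Moves the arm, as the interface text tells. Its arguments: {"type":"object","properties":{"targets":{"type":"array"},"force":{"type":"number"}},"required":["targets"]}

```bash
mkdir -p pics; ls
cat > h.py <<'E'
import numpy as np, cv2
from workcell import bot, imaging, job
from scipy.spatial.transform import Rotation as R
def grab(n,save=None):
    f=imaging.grab_frame(n)
    if save: cv2.imwrite('pics/'+save,f['pixels'][:,:,::-1])
    return f
def ray(f,uv,z):
    K=np.array(f['mtx']);T=np.array(f['cam_to_world'])
    d=T[:3,:3]@np.linalg.solve(K,[uv[0],uv[1],1]);o=T[:3,3]
    return o+d*(z-o[2])/d[2]
def proj(f,p):
    K=np.array(f['mtx']);T=np.linalg.inv(np.array(f['cam_to_world']))
    c=T[:3,:3]@np.array(p)+T[:3,3];q=K@c;return q[:2]/q[2]
E
python3 - <<'E'
from h import *
s=bot.observe();print({k:np.round(v,3).tolist() for k,v in s.items()})
for n in('top','side'):
    f=grab(n,n+'0.png');print(n,np.round(f['cam_to_world'],3).tolist(),np.round(f['mtx'],1).tolist())
E
```

```text
pics
{'clock': 0.0, 'qpos': [-1.418, 0.522, -0.036, 1.6, 0.021, 1.021, -0.113], 'qd': [0.001, 0.001, 0.001, 0.001, -0.001, -0.0, 0.002], 'joint_efforts': [0.002, -92.709, 1.981, -36.993, 0.018, 0.008, -0.0], 'position': [0.138, 0.609, 0.404], 'tool_rot': [-3.14, 0.0, 2.919], 'force': [0.475, 0.885, -0.667], 'moment': [-0.023, 0.066, 0.033], 'grip_width': 0.085}
top [[-0.021, -0.998, 0.067, 0.411], [-1.0, 0.02, -0.012, 0.003], [0.011, -0.067, -0.998, 1.265], [0.0, 0.0, 0.0, 1.0]] [[453.3, 0.0, 248.5], [0.0, 453.3, 195.5], [0.0, 0.0, 1.0]]
side [[1.0, -0.001, 0.022, 0.48], [-0.018, -0.64, 0.768, -0.784], [0.013, -0.768, -0.64, 0.754], [0.0, 0.0, 0.0, 1.0]] [[385.7, 0.0, 255.0], [0.0, 385.7, 195.4], [0.0, 0.0, 1.0]]
```

View pics/top0.png

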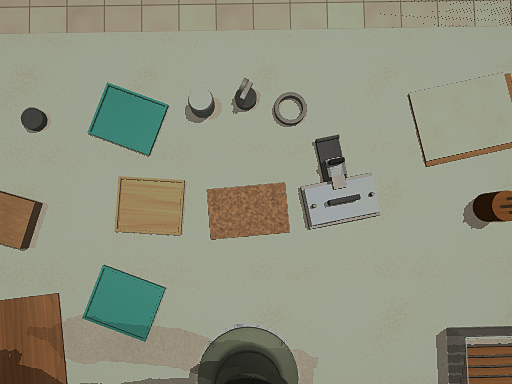

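View pics/side0.png

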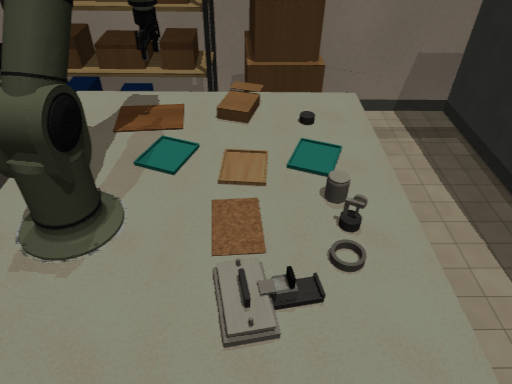

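```bash
cat >> h.py <<'E'
def rect(f,m,z):
    "largest blob of mask -> min-area rect cast on plane z: centre, long-side yaw(deg, of long side), sizes mm"
    c=max(cv2.findContours(m.astype('uint8'),0,2)[0],key=cv2.contourArea)
    P=np.array([ray(f,p,z)[:2] for p in c[:,0].astype(float)])
    (cx,cy),(w,h),a=cv2.minAreaRect((P*1000).astype('float32'))
    if h>w:a+=90;w,h=h,w
    return round(cx/1000,4),round(cy/1000,4),round((a+90)%180-90,1),round(w),round(h)
E
python3 - <<'E'
from h import *
im=cv2.imread('pics/top0.png');hsv=cv2.cvtColor(im,cv2.COLOR_BGR2HSV).astype(int)
for p in [(249,211),(150,206),(120,206),(325,190),(365,210),(345,200),(334,160),(328,150),(280,240),(400,250)]: print(p,hsv[p[1],p[0]])
f=grab('top')
h,s,v=hsv[...,0],hsv[...,1],hsv[...,2]
reg=lambda x0,x1,y0,y1:(lambda m:(m.__setitem__((slice(y0,y1),slice(x0,x1)),True),m)[1])(np.zeros(h.shape,bool))
print('mat',rect(f,reg(200,300,170,250)&(s>90),.004))
print('tray',rect(f,reg(105,195,165,245)&(s>80)&(h<30),.012))
print('handle',rect(f,reg(318,366,188,212)&(v<110),.074))
pl=reg(290,395,165,235)&(s<25)&(v>130)
print('plate',rect(f,cv2.morphologyEx(pl.astype('uint8'),3,np.ones((9,9))),.042))
cv2.imwrite('pics/c1.png',cv2.resize(im[125:240,285:395],None,fx=5,fy=5,interpolation=cv2.INTER_CUBIC))
E
```

```text
(249, 211) [ 15 122 159]
(150, 206) [ 20 104 155]
(120, 206) [ 19 109 159]
(325, 190) [ 78   8 164]
(365, 210) [ 85   9 164]
(345, 200) [20 11 68]
(334, 160) [20 20 38]
(328, 150) [24 17 73]
(280, 240) [ 42  20 163]
(400, 250) [ 38  28 164]
mat (0.4535, -0.0097, -86.0, 220, 139)
tray (0.4732, 0.2615, 85.4, 184, 152)
handle (0.4725, -0.258, -79.9, 98, 19)
plate (0.4772, -0.2663, 88.8, 285, 187)
```

View pics/c1.png

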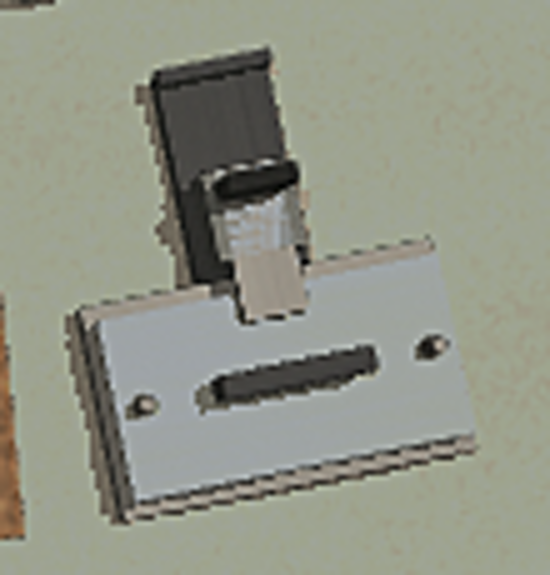

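Run:
```python
from h import *
f=grab('top')
c=lambda x,y,z:ray(f,((x+.5)/5-.5+285,(y+.5)/5-.5+125),z)
a=c(146,402,.060);b=c(437,345,.060);print('dowels',a,b,(a+b)/2,np.linalg.norm(a-b),np.degrees(np.arctan2(*(a-b)[:2][::-1])))
a=c(216,388,.074);b=c(377,356,.074);print('handle',a,b,(a+b)/2,np.linalg.norm(a-b),np.degrees(np.arctan2(*(a-b)[:2][::-1])))
P=[c(97,318,.042),c(435,247,.042),c(475,437,.042),c(130,500,.042)];print('plate',np.mean(P,0))
print('tab',c(257,182,.085))
for g in ('side',):
  fs=grab(g)
  for z,uv in ((.060,(238,262)),(.060,(251,321)),(.085,(291,270))): print(ray(fs,uv,z))
```

```text
dowels [ 0.46246948 -0.18561389  0.06      ] [ 0.48982261 -0.34234069  0.06      ] [ 0.47614604 -0.26397729  0.06      ] 0.1590958334386065 99.8999751161279
handle [ 0.4685079 -0.220607   0.074    ] [ 0.48371294 -0.30632971  0.074     ] [ 0.47611042 -0.26346836  0.074     ] 0.08706075972794096 100.05820933610163
plate [ 0.4762616  -0.26401079  0.042     ]
tab [ 0.57590969 -0.24364165  0.085     ]
[ 0.46054203 -0.19374723  0.06      ]
[ 0.48921255 -0.3480775   0.06      ]
[ 0.57818821 -0.2385611   0.085     ]
```

```bash
cat >> h.py <<'E'
def plan(*tg,start=None):
    "targets (x,y,z,yaw_deg,jaw[,n]); prints rows for carry_out, top-down tool"
    s=bot.observe();p=np.array(start[:3] if start else s['position']);Q=R.from_euler('xyz',s['tool_rot'])
    if start: Q=R.from_euler('xyz',[np.pi,0,np.radians(start[3])])
    for t in tg:
        G=R.from_euler('xyz',[np.pi,0,np.radians(t[3])]);g=np.array(t[:3])
        w=(Q.inv()*G).as_rotvec()
        n=t[5] if len(t)>5 else int(np.ceil(max(np.linalg.norm(g-p)/.055,np.linalg.norm(w)/np.radians(9.5),1)))
        rows=[]
        for i in range(n):
            k=n-i;d=np.round(Q.inv().apply((g-p)/k)/.25,3);wv=np.round((Q.inv()*G).as_rotvec()/k/np.pi,4)
            p=p+Q.apply(d*.25);Q=Q*R.from_rotvec(wv*np.pi)
            rows.append([(d+0.).tolist(),(wv+0.).tolist(),t[4]])
        print('->',t)
        for r in rows: print(' ',str(r).replace(' ',''),',',sep='')
def st():
    s=bot.observe();r=np.degrees(s['tool_rot']);print('t',s['clock'],'pos',np.round(s['position'],4),'rpy',np.round(r,1),'F',np.round(s['force'],1),'w',round(s['grip_width'],4),'q',np.round(s['qpos'],2))
E
python3 - <<'E'
from h import *
plan((.40,.35,.40,140,1),(.55,-.05,.38,110,1),(.5765,-.2455,.33,100,1))
E
```

```text
-> (0.4, 0.35, 0.4, 140, 1)
 [[-0.179,-0.112,0.003],[0.0,0.0,0.0216],1],
 [[-0.186,-0.099,0.003],[0.0,0.0,0.0216],1],
 [[-0.192,-0.086,0.002],[0.0,0.0,0.0216],1],
 [[-0.198,-0.073,0.003],[0.0,0.0,0.0216],1],
 [[-0.202,-0.06,0.002],[-0.0001,0.0,0.0216],1],
 [[-0.205,-0.046,0.003],[0.0,0.0,0.0216],1],
 [[-0.208,-0.031,0.002],[0.0,0.0001,0.0217],1],
-> (0.55, -0.05, 0.38, 110, 1)
 [[-0.186,-0.105,0.01],[0.0,0.0,0.0208],1],
 [[-0.193,-0.093,0.01],[0.0,0.0,0.0208],1],
 [[-0.198,-0.08,0.01],[0.0,0.0,0.0208],1],
 [[-0.203,-0.067,0.01],[0.0,0.0,0.0208],1],
 [[-0.207,-0.053,0.01],[0.0,0.0,0.0209],1],
 [[-0.21,-0.04,0.01],[0.0,0.0,0.0208],1],
 [[-0.212,-0.026,0.01],[0.0,0.0,0.0209],1],
 [[-0.213,-0.011,0.01],[-0.0001,0.0,0.0208],1],
-> (0.5765, -0.2455, 0.33, 100, 1)
 [[-0.193,-0.042,0.05],[0.0,0.0,0.0139],1],
 [[-0.194,-0.034,0.05],[0.0,0.0,0.0139],1],
 [[-0.196,-0.025,0.05],[0.0,0.0,0.0139],1],
 [[-0.196,-0.016,0.05],[0.0,0.0,0.0139],1],
```

Call:
carry_out:
  targets:
    - [[-0.18,-0.11,0],[0,0,0.022],1]
    - [[-0.186,-0.1,0],[0,0,0.022],1]
    - [[-0.192,-0.086,0],[0,0,0.022],1]
    - [[-0.198,-0.073,0],[0,0,0.022],1]
    - [[-0.2,-0.06,0],[0,0,0.022],1]
    - [[-0.205,-0.046,0],[0,0,0.022],1]
    - [[-0.208,-0.03,0],[0,0,0.022],1]

```text
clock: 1.12
position: [0.4, 0.3484, 0.4048]
tool_rot: [3.141, -0.0, 2.433]
force: [0.0, 0.2, -0.3]
grip_width: 0.0858
```

Call:
carry_out:
  targets:
    - [[-0.186,-0.105,0.01],[0,0,0.021],1]
    - [[-0.193,-0.093,0.01],[0,0,0.021],1]
    - [[-0.198,-0.08,0.01],[0,0,0.021],1]
    - [[-0.203,-0.067,0.01],[0,0,0.021],1]
    - [[-0.207,-0.053,0.01],[0,0,0.021],1]
    - [[-0.21,-0.04,0.01],[0,0,0.021],1]
    - [[-0.212,-0.026,0.01],[0,0,0.021],1]
    - [[-0.213,-0.01,0.01],[0,0,0.021],1]

```text
clock: 2.12
position: [0.5455, -0.0534, 0.3847]
tool_rot: [3.141, -0.0, 1.905]
force: [1.0, 0.9, 1.0]
grip_width: 0.0853
```

Run:
```python
from h import *
st();plan((.5765,-.2455,.31,100,1))
```

```text
t 2.125 pos [ 0.5455 -0.0534  0.3847] rpy [180.   -0.  109.2] F [1.  0.9 1. ] w 0.0853 q [-0.29  0.45  0.38  1.84 -0.21  0.89  0.52]
-> (0.5765, -0.2455, 0.31, 100, 1)
 [[-0.192,-0.034,0.075],[0.0,0.0,0.0127],1],
 [[-0.193,-0.026,0.075],[0.0,0.0,0.0127],1],
 [[-0.193,-0.018,0.074],[0.0,0.0,0.0128],1],
 [[-0.194,-0.011,0.075],[0.0001,0.0,0.0127],1],
```

Call:
carry_out:
  targets:
    - [[-0.192,-0.034,0.075],[0,0,0.0127],1]
    - [[-0.193,-0.026,0.075],[0,0,0.0127],1]
    - [[-0.193,-0.018,0.075],[0,0,0.0127],1]
    - [[-0.194,-0.01,0.075],[0,0,0.0127],1]
    - [[0,0,0],[0,0,0],1]

```text
clock: 2.75
position: [0.5758, -0.2473, 0.3081]
tool_rot: [-3.139, 0.001, 1.742]
force: [-1.0, 0.6, -0.2]
grip_width: 0.0854
```

Run:
```python
from h import *
st();plan((.5765,-.2455,.235,100,1),(.5765,-.2455,.235,100,0))
plan((.5765+.06*.985,-.2455+.06*.1736,.235,100,0),start=(.5765,-.2455,.235,100))
grab('top','top1.png')
```

```text
t 2.75 pos [ 0.5758 -0.2473  0.3081] rpy [-179.9    0.    99.8] F [-1.   0.6 -0.2] w 0.0854 q [ 0.06  0.67  0.38  1.69 -0.31  0.84  0.75]
-> (0.5765, -0.2455, 0.235, 100, 1)
 [[0.004,0.002,0.146],[-0.0004,0.0001,-0.0005],1],
 [[0.003,0.003,0.146],[-0.0004,0.0002,-0.0004],1],
-> (0.5765, -0.2455, 0.235, 100, 0)
 [[0.0,0.0,0.0],[0.0,0.0,0.0],0],
-> (0.6356, -0.235084, 0.235, 100, 0)
 [[0.0,0.12,0.0],[0.0,0.0,0.0],0],
 [[0.0,0.12,0.0],[0.0,0.0,0.0],0],
```

View pics/top1.png

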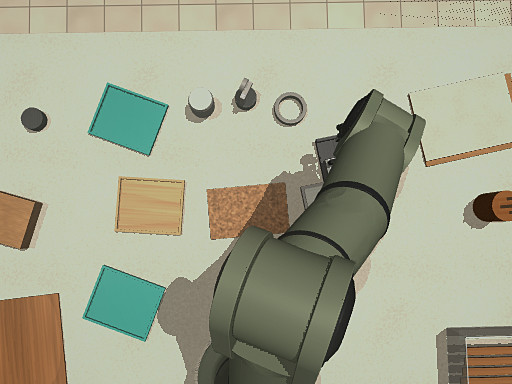

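Call:
carry_out:
  targets:
    - [[0.004,0.002,0.146],[0,0,0],1]
    - [[0.003,0.003,0.146],[0,0,0],1]
    - [[0,0,0],[0,0,0],1]
    - [[0,0,0],[0,0,0],0]
    - [[0,0,0],[0,0,0],0]
    - [[0,0,0],[0,0,0],0]
    - [[0,0,0],[0,0,0],0]
  force: 30

```text
clock: 3.68
position: [0.5777, -0.2417, 0.2372]
tool_rot: [3.141, 0.0, 1.748]
force: [4.3, 0.7, 3.4]
grip_width: 0.0125
```

Run:
```python
from h import *
st();grab('side','side1.png')
```

```text
t 3.675 pos [ 0.5777 -0.2417  0.2372] rpy [180.    0.  100.1] F [4.3 0.7 3.4] w 0.0125 q [ 0.08  0.76  0.33  1.73 -0.35  0.71  0.78]
```

View pics/side1.png

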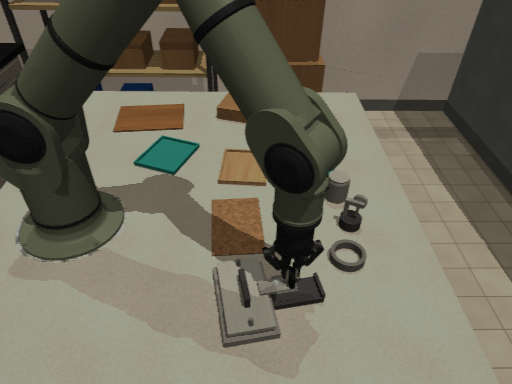

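The gripper holds the tab near (291,272), width 12.5 mm. Now I pull it out.

Call:
carry_out:
  targets:
    - [[0,0.03,0],[0,0,0],0]
    - [[0,0.04,0],[0,0,0],0]
    - [[0,0.04,0],[0,0,0],0]
    - [[0,0.04,0],[0,0,0],0]
    - [[0,0.03,0],[0,0,0],0]
    - [[0,0,0],[0,0,0],0]

```text
clock: 4.47
position: [0.6225, -0.2337, 0.2373]
tool_rot: [3.141, 0.0, 1.748]
force: [0.9, 1.3, 6.3]
grip_width: 0.0114
```

Run:
```python
from h import *
st();p=bot.observe()['position'];print((p[0]-.476)*.985+(p[1]+.264)*.174)
```

```text
t 4.475 pos [ 0.6225 -0.2337  0.2373] rpy [179.9   0.  100.2] F [0.9 1.3 6.3] w 0.0114 q [ 0.06  0.81  0.34  1.62 -0.35  0.77  0.73]
0.14961771103622956
```

Call:
carry_out:
  targets:
    - [[0,0.012,0],[0,0,0],0]
    - [[0,0.008,0],[0,0,0],0]
    - [[0,0,0],[0,0,0],0]

```text
clock: 4.85
position: [0.6242, -0.2339, 0.2371]
tool_rot: [-3.135, -0.002, 1.746]
force: [-30.3, 3.9, 28.0]
grip_width: 0.0117
```

Run:
```python
from h import *
st();p=bot.observe()['position'];print((p[0]-.476)*.985+(p[1]+.264)*.174)
```

```text
t 4.85 pos [ 0.6242 -0.2339  0.2371] rpy [-1.796e+02 -1.000e-01  1.000e+02] F [-30.3   3.9  28. ] w 0.0117 q [ 0.06  0.82  0.34  1.61 -0.35  0.78  0.73]
0.1511861783095005
```

Call:
carry_out:
  targets:
    - [[0,-0.014,0],[0,0,0],0]
    - [[0,0,0],[0,0,0],1]
    - [[0,0,0],[0,0,0],1]
    - [[0,0,0],[0,0,0],1]
    - [[0,0,-0.2],[0,0,0],1]
    - [[0,0,-0.2],[0,0,0],1]
    - [[0,0,0],[0,0,0],1]

```text
clock: 5.72
position: [0.6241, -0.2341, 0.3406]
tool_rot: [3.136, 0.003, 1.747]
force: [1.2, -0.2, -0.6]
grip_width: 0.0854
```

Run:
```python
from h import *
st();plan((.476,-.264,.32,100,1),(.476,-.264,.225,100,1))
grab('side','side2.png')
im=cv2.imread('pics/side2.png');cv2.imwrite('pics/side2c.png',cv2.resize(im[180:350,190:360],None,fx=3,fy=3))
```

```text
t 5.725 pos [ 0.6241 -0.2341  0.3406] rpy [179.7   0.2 100.1] F [ 1.2 -0.2 -0.6] w 0.0854 q [ 0.02  0.69  0.4   1.56 -0.31  0.95  0.69]
-> (0.476, -0.264, 0.32, 100, 1)
 [[-0.004,-0.202,0.026],[0.0006,0.0003,0.0002],1],
 [[-0.005,-0.201,0.027],[0.0005,0.0003,0.0002],1],
 [[-0.005,-0.202,0.027],[0.0006,0.0003,0.0003],1],
-> (0.476, -0.264, 0.225, 100, 1)
 [[0.0,0.0,0.19],[0.0,0.0,0.0],1],
 [[0.0,0.0,0.19],[0.0,0.0,0.0],1],
```

View pics/side2c.png

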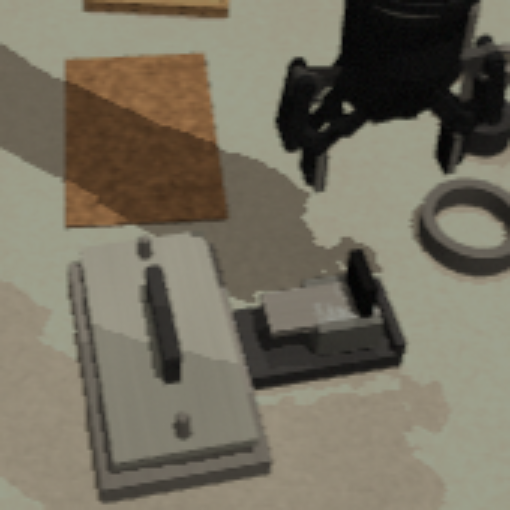

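The clamp is out to its stop: the tongue at crop (265,310) is clear of the plate and the tab is at (363,280). On to the handle.

Call:
carry_out:
  targets:
    - [[-0.004,-0.202,0.026],[0.001,0,0],1]
    - [[-0.005,-0.202,0.026],[0.001,0,0],1]
    - [[-0.005,-0.202,0.026],[0,0.001,0],1]
    - [[0,0,0.19],[0,0,0],1]
    - [[0,0,0.12],[0,0,0],1]
    - [[0,0,0],[0,0,0],1]

```text
clock: 6.52
position: [0.4735, -0.2631, 0.238]
tool_rot: [-3.131, -0.006, 1.747]
force: [-1.3, 0.3, 0.6]
grip_width: 0.0851
```

Run:
```python
from h import *
st();plan((.476,-.264,.224,100,1))
```

```text
t 6.525 pos [ 0.4735 -0.2631  0.238 ] rpy [-179.4   -0.3  100.1] F [-1.3  0.3  0.6] w 0.0851 q [ 0.17  0.67  0.32  1.95 -0.36  0.59  0.9 ]
-> (0.476, -0.264, 0.224, 100, 1)
 [[-0.005,0.01,0.056],[-0.0033,-0.0018,0.0007],1],
```

Call:
carry_out:
  targets:
    - [[-0.005,0.01,0.056],[-0.0033,-0.0018,0],1]
    - [[0,0,0],[0,0,0],1]
    - [[0,0,0],[0,0,0],0]
    - [[0,0,0],[0,0,0],0]
    - [[0,0,0],[0,0,0],0]
    - [[0,0,0],[0,0,0],0]
  force: 80

```text
clock: 7.28
position: [0.4768, -0.2643, 0.2264]
tool_rot: [3.138, 0.003, 1.748]
force: [-8.1, -1.7, 12.7]
grip_width: 0.0127
```

Run:
```python
from h import *
st()
```

```text
t 7.275 pos [ 0.4768 -0.2643  0.2264] rpy [1.798e+02 1.000e-01 1.001e+02] F [-8.1 -1.7 12.7] w 0.0127 q [ 0.18  0.69  0.31  1.95 -0.37  0.55  0.91]
```

Call:
carry_out:
  targets:
    - [[0,-0.004,-0.012],[0,0,0],0]
    - [[0,0,-0.02],[0,0,0],0]
    - [[0,0,-0.02],[0,0,0],0]
    - [[0,0,0],[0,0,0],0]

```text
clock: 7.78
position: [0.476, -0.2644, 0.2396]
tool_rot: [3.137, 0.003, 1.748]
force: [-0.1, 0.3, -4.8]
grip_width: 0.0122
```

Run:
```python
from h import *
st()
```

```text
t 7.775 pos [ 0.476  -0.2644  0.2396] rpy [179.7   0.2 100.1] F [-0.1  0.3 -4.8] w 0.0122 q [ 0.17  0.66  0.32  1.95 -0.36  0.58  0.91]
```

Free-running; the weight is carried (-4.8 N). Next I lift straight to about 80 mm.

Call:
carry_out:
  targets:
    - [[0,0,-0.04],[0,0,0],0]
    - [[0,0,-0.04],[0,0,0],0]
    - [[0,0,-0.04],[0,0,0],0]
    - [[0,0,-0.04],[0,0,0],0]
    - [[0,0,-0.04],[0,0,0],0]
    - [[0,0,-0.04],[0,0,0],0]
    - [[0,0,0],[0,0,0],0]
    - [[0,0,0],[0,0,0],0]

```text
clock: 8.78
position: [0.4755, -0.2642, 0.299]
tool_rot: [3.138, 0.002, 1.748]
force: [0.3, 0.2, -6.1]
grip_width: 0.0123
```

Run:
```python
from h import *
st();grab('side','side3.png');plan((.4535,-.0097,.30,94,0,8))
im=cv2.imread('pics/side3.png');cv2.imwrite('pics/side3c.png',cv2.resize(im[150:360,170:380],None,fx=2.5,fy=2.5))
```

```text
t 8.775 pos [ 0.4755 -0.2642  0.299 ] rpy [1.798e+02 1.000e-01 1.001e+02] F [ 0.3  0.2 -6.1] w 0.0123 q [ 0.13  0.57  0.38  1.92 -0.31  0.7   0.87]
-> (0.4535, -0.0097, 0.3, 94, 0, 8)
 [[0.127,0.012,-0.001],[0.0001,0.0001,0.0043],0],
 [[0.127,0.01,-0.001],[0.0002,0.0001,0.0043],0],
 [[0.128,0.008,-0.001],[0.0001,0.0001,0.0042],0],
 [[0.128,0.006,-0.001],[0.0002,0.0001,0.0043],0],
 [[0.128,0.005,0.0],[0.0001,0.0001,0.0042],0],
 [[0.127,0.003,-0.001],[0.0002,0.0001,0.0043],0],
 [[0.128,0.001,0.0],[0.0001,0.0,0.0042],0],
 [[0.127,0.0,-0.001],[0.0002,0.0001,0.0043],0],
```

View pics/side3c.png

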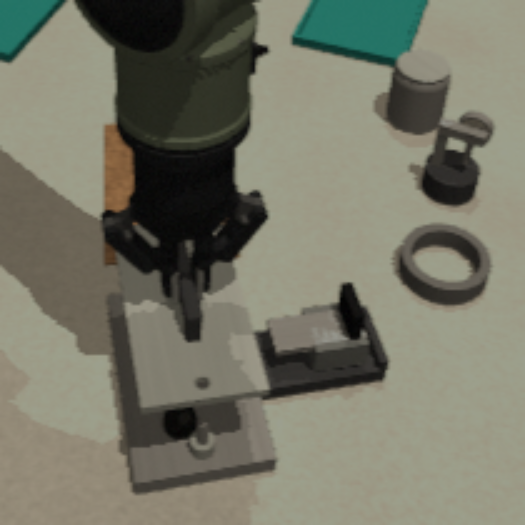

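The plate is up and level, clear of the dowel at crop (203,437), and a button shows at (180,420). Now I carry it to the mat.

Call:
carry_out:
  targets:
    - [[0.127,0.012,-0.001],[0,0,0.004],0]
    - [[0.127,0.01,-0.001],[0,0,0.004],0]
    - [[0.128,0.008,-0.001],[0,0,0.004],0]
    - [[0.128,0.006,0],[0,0,0.004],0]
    - [[0.128,0.005,0],[0,0,0.004],0]
    - [[0.127,0.003,0],[0,0,0.005],0]
    - [[0.128,0.001,0],[0,0,0.004],0]
    - [[0.127,0,0],[0,0,0.005],0]
  force: 110

```text
clock: 9.82
position: [0.453, -0.0089, 0.2992]
tool_rot: [3.138, 0.002, 1.64]
force: [0.8, -0.4, -6.1]
grip_width: 0.0116
```

Run:
```python
from h import *
st();plan((.4535,-.0097,.22,94,0,6))
f=grab('side','side4.png');print(proj(f,(.4535,-.0097,.004)))
im=cv2.imread('pics/side4.png');cv2.imwrite('pics/side4c.png',cv2.resize(im[150:360,150:360],None,fx=2.5,fy=2.5))
```

```text
t 9.825 pos [ 0.453  -0.0089  0.2992] rpy [1.798e+02 1.000e-01 9.400e+01] F [ 0.8 -0.4 -6.1] w 0.0116 q [-0.45  0.46  0.44  2.15 -0.34  0.59  0.3 ]
-> (0.4535, -0.0097, 0.22, 94, 0, 6)
 [[0.0,0.0,0.053],[0.0002,0.0001,0.0],0],
 [[-0.001,0.0,0.053],[0.0002,0.0001,0.0],0],
 [[0.0,0.0,0.053],[0.0002,0.0001,0.0],0],
 [[-0.001,0.0,0.053],[0.0002,0.0001,0.0],0],
 [[0.0,0.001,0.052],[0.0002,0.0001,-0.0001],0],
 [[-0.001,0.0,0.053],[0.0003,0.0002,0.0],0],
[236.80940226 224.1387078 ]
```

View pics/side4c.png

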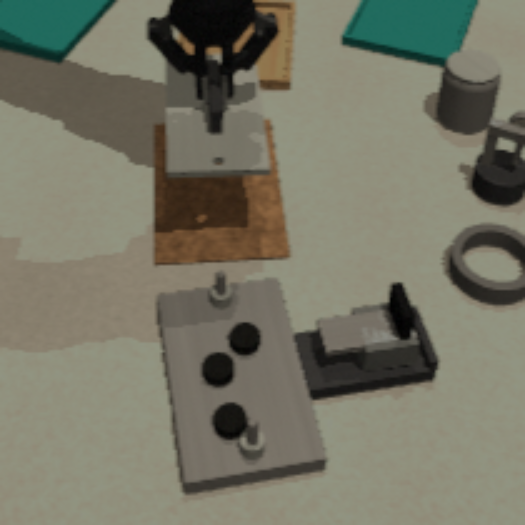

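Three buttons are on the bed, at crop (245,338), (218,368) and (230,420). The plate hangs over the mat, so I lower it.

Call:
carry_out:
  targets:
    - [[0,0,0.08],[0,0,0],0]
    - [[0,0,0.08],[0,0,0],0]
    - [[0,0,0.08],[0,0,0],0]
    - [[0,0,0.07],[0,0,0],0]
    - [[0,0,0.05],[0,0,0],0]
    - [[0,0,0.02],[0,0,0],0]
    - [[0,0,0.01],[0,0,0],0]
    - [[0,0,0],[0,0,0],0]

```text
clock: 10.88
position: [0.4537, -0.0101, 0.2021]
tool_rot: [3.137, 0.002, 1.641]
force: [0.2, 0.3, -5.9]
grip_width: 0.0114
```

Run:
```python
from h import *
st()
```

```text
t 10.875 pos [ 0.4537 -0.0101  0.2021] rpy [1.797e+02 1.000e-01 9.400e+01] F [ 0.2  0.3 -5.9] w 0.0114 q [-0.31  0.64  0.27  2.19 -0.47  0.36  0.41]
```

Call:
carry_out:
  targets:
    - [[0,0,0.01],[0,0,0],0]
    - [[0,0,0.008],[0,0,0],0]
    - [[0,0,0.004],[0,0,0],0]
    - [[0,0,0],[0,0,0],0]
    - [[0,0,0],[0,0,0],0]

```text
clock: 11.5
position: [0.4534, -0.0101, 0.1967]
tool_rot: [3.138, 0.002, 1.641]
force: [-5.8, 0.4, 9.0]
grip_width: 0.0118
```

Run:
```python
from h import *
st()
```

```text
t 11.5 pos [ 0.4534 -0.0101  0.1967] rpy [1.798e+02 1.000e-01 9.400e+01] F [-5.8  0.4  9. ] w 0.0118 q [-0.31  0.65  0.26  2.19 -0.47  0.34  0.42]
```

Contact with the mat; release, rise, then swing out of the view.

Call:
carry_out:
  targets:
    - [[0,0,0],[0,0,0],1]
    - [[0,0,0],[0,0,0],1]
    - [[0,0,0],[0,0,0],1]
    - [[0,0,-0.15],[0,0,0],1]
    - [[0,0,-0.2],[0,0,0],1]
    - [[0,0,-0.2],[0,0,0],1]
    - [[0.2,0,-0.1],[0,0,0],1]
    - [[0.2,0,0],[0,0,0],1]
  force: 25

```text
clock: 12.5
position: [0.4461, 0.0911, 0.3605]
tool_rot: [3.134, 0.001, 1.64]
force: [0.2, -0.2, -0.5]
grip_width: 0.0855
```

Call:
carry_out:
  targets:
    - [[0.2,0,0],[0,0,0],1]
    - [[0.2,0,0],[0,0,0],1]
    - [[0.2,0,0],[0,0,0],1]
    - [[0,0,0],[0,0,0],1]

```text
clock: 13.0
position: [0.4346, 0.2431, 0.358]
tool_rot: [3.137, 0.002, 1.646]
force: [0.2, -1.9, -0.3]
grip_width: 0.0855
```

Run:
```python
from h import *
st();f=grab('top','top2.png')
im=cv2.imread('pics/top2.png');cv2.imwrite('pics/top2c.png',cv2.resize(im[120:250,100:400],None,fx=2.6,fy=2.6,interpolation=cv2.INTER_CUBIC))
```

```text
t 13.0 pos [0.4346 0.2431 0.358 ] rpy [1.798e+02 1.000e-01 9.430e+01] F [ 0.2 -1.9 -0.3] w 0.0855 q [-1.    0.43  0.49  2.   -0.28  0.78 -0.28]
```

View pics/top2c.png

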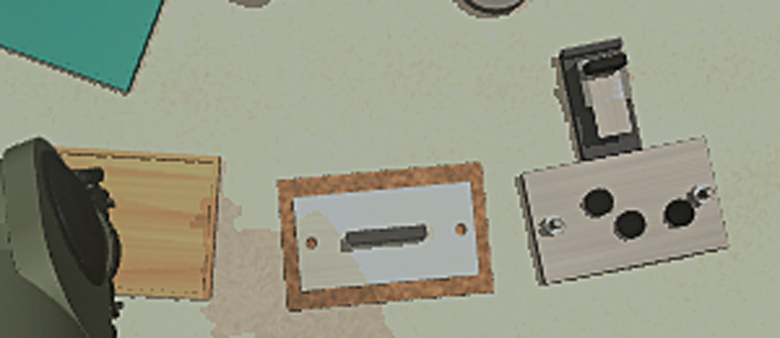

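```bash
cat >> h.py <<'E'
def buttons(f,x0,x1,y0,y1,z):
    im=f['pixels'][:,:,::-1];g=im.max(2).astype(float)
    m=np.zeros(g.shape,'uint8');m[y0:y1,x0:x1]=g[y0:y1,x0:x1]<70
    n,l,s,c=cv2.connectedComponentsWithStats(m)
    return [(s[i,4],ray(f,c[i],z)[:2]) for i in range(1,n) if s[i,4]>25]
E
python3 - <<'E'
from h import *
f=grab('top')
O=np.array([.476,-.264]);a=np.radians(10);M=np.array([[np.cos(a),np.sin(a)],[-np.sin(a),np.cos(a)]])
B=buttons(f,310,380,180,235,.031);P=[b for _,b in B]
for n,b in B: print(n,np.round(b,4),'jig',np.round(M@(b-O),4))
for i,b in enumerate(P):
    obs=[(M@(q-O),.0145) for j,q in enumerate(P) if j!=i]+[(np.array([0,y]),.010) for y in(-.08,.08)]
    c=M@(b-O);best=[]
    for d in range(-90,90,10):
        u=np.array([np.cos(np.radians(d)),np.sin(np.radians(d))]);v=np.array([-u[1],u[0]]);mn=1
        for q,r in obs:
            t=q-c;p=abs(t@u);w=abs(t@v)
            dx=max(.0145-p,0,p-.038);dy=max(w-.011,0);mn=min(mn,np.hypot(dx,dy)-r)
        best.append((round(mn*1000,1),d))
    print(i,sorted(best)[::-1][:6])
print('plate',rect(f,(lambda h:((np.indices(h.shape[:2])[1]>205)&(np.indices(h.shape[:2])[1]<295)&(np.indices(h.shape[:2])[0]>180)&(np.indices(h.shape[:2])[0]<240)&(h[...,1]<45)&(h[...,2]>120)))(cv2.cvtColor(f['pixels'],cv2.COLOR_RGB2HSV)),.012))
E
```

```text
91 [ 0.4837 -0.2347] jig [0.0127 0.0275]
103 [ 0.4721 -0.3206] jig [-0.0137 -0.0551]
95 [ 0.4597 -0.2674] jig [-0.0166 -0.0005]
0 [(np.float64(13.5), -30), (np.float64(11.8), -40), (np.float64(10.8), -20), (np.float64(7.1), -10), (np.float64(6.7), -50), (np.float64(5.9), -80)]
1 [(np.float64(12.3), 30), (np.float64(9.9), 20), (np.float64(9.1), 40), (np.float64(6.8), 10), (np.float64(6.1), 50), (np.float64(4.0), 0)]
2 [(np.float64(14.4), -40), (np.float64(13.5), -30), (np.float64(10.8), -20), (np.float64(8.1), -50), (np.float64(7.1), -10), (np.float64(2.9), -60)]
plate (0.453, -0.011, -85.9, 190, 100)
```

Run:
```python
from h import *
st();plan((.4837,-.2347,.28,70,.55,10),(.4837,-.2347,.21,70,.55,2))
```

```text
t 13.1 pos [0.4352 0.2396 0.3582] rpy [1.798e+02 1.000e-01 9.410e+01] F [ 0.6 -0.4 -0.1] w 0.0853 q [-1.    0.42  0.5   2.   -0.28  0.78 -0.28]
-> (0.4837, -0.2347, 0.28, 70, 0.55, 10)
 [[-0.191,0.006,0.032],[0.0001,0.0001,0.0134],0.55],
 [[-0.19,0.014,0.032],[0.0001,0.0,0.0134],0.55],
 [[-0.189,0.022,0.032],[0.0002,0.0001,0.0134],0.55],
 [[-0.188,0.03,0.032],[0.0001,0.0,0.0133],0.55],
 [[-0.187,0.038,0.031],[0.0002,0.0001,0.0134],0.55],
 [[-0.185,0.045,0.031],[0.0001,0.0,0.0133],0.55],
 [[-0.183,0.053,0.032],[0.0002,0.0001,0.0134],0.55],
 [[-0.181,0.061,0.031],[0.0001,0.0,0.0133],0.55],
 [[-0.178,0.068,0.031],[0.0002,0.0001,0.0134],0.55],
 [[-0.175,0.076,0.032],[0.0001,0.0,0.0133],0.55],
-> (0.4837, -0.2347, 0.21, 70, 0.55, 2)
 [[0.0,0.0,0.14],[0.0,0.0,0.0],0.55],
 [[0.0,0.0,0.14],[0.0,0.0,0.0],0.55],
```

Call:
carry_out:
  targets:
    - [[-0.191,0.006,0.032],[0,0,0.0134],0.55]
    - [[-0.19,0.014,0.032],[0,0,0.0134],0.55]
    - [[-0.189,0.022,0.032],[0,0,0.0134],0.55]
    - [[-0.188,0.03,0.032],[0,0,0.0134],0.55]
    - [[-0.187,0.038,0.031],[0,0,0.0134],0.55]
    - [[-0.185,0.045,0.031],[0,0,0.0134],0.55]
    - [[-0.183,0.053,0.032],[0,0,0.0134],0.55]
    - [[-0.181,0.061,0.031],[0,0,0.0134],0.55]

```text
clock: 14.1
position: [0.4734, -0.1425, 0.2959]
tool_rot: [3.137, 0.001, 1.301]
force: [0.8, 0.0, 0.7]
grip_width: 0.0472
```

Call:
carry_out:
  targets:
    - [[-0.178,0.068,0.031],[0,0,0.0134],0.55]
    - [[-0.175,0.076,0.032],[0,0,0.0134],0.55]
    - [[0,0,0],[0,0,0],0.55]
    - [[0,0,0],[0,0,0],0.55]

```text
clock: 14.6
position: [0.4829, -0.2352, 0.2804]
tool_rot: [3.137, 0.0, 1.218]
force: [0.2, 0.5, 0.8]
grip_width: 0.0469
```

Run:
```python
from h import *
st();plan((.4837,-.2347,.194,70,.55))
f=grab('side','s5.png')
im=cv2.imread('pics/s5.png');cv2.imwrite('pics/s5c.png',cv2.resize(im[200:350,190:340],None,fx=3,fy=3,interpolation=cv2.INTER_CUBIC))
```

```text
t 14.6 pos [ 0.4829 -0.2352  0.2804] rpy [179.8   0.   69.8] F [0.2 0.5 0.8] w 0.0469 q [-0.01  0.62  0.5   1.96 -0.46  0.67  0.42]
-> (0.4837, -0.2347, 0.194, 70, 0.55)
 [[0.001,0.0,0.173],[0.0007,0.0,-0.0005],0.55],
 [[0.002,0.001,0.173],[0.0007,0.0,-0.0005],0.55],
```

View pics/s5c.png

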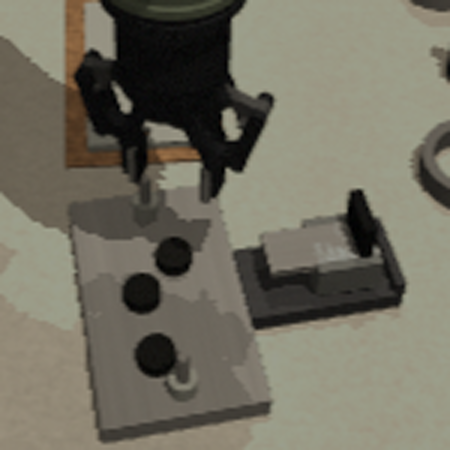

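The fingers hang over the first button at crop (175,256). The others are at (142,292) and (156,355), not knocked. Descend and grip.

Call:
carry_out:
  targets:
    - [[0.001,0,0.173],[0,0,0],0.55]
    - [[0.002,0,0.165],[0,0,0],0.55]
    - [[0,0,0],[0,0,0],0.55]
    - [[0,0,0],[0,0,0],0.2]
    - [[0,0,0],[0,0,0],0.2]
    - [[0,0,0],[0,0,0],0.2]
    - [[0,0,0],[0,0,0],0.2]
  force: 40

```text
clock: 15.52
position: [0.4846, -0.2342, 0.1974]
tool_rot: [3.135, -0.0, 1.22]
force: [-2.0, 1.4, 10.3]
grip_width: 0.027
```

Run:
```python
from h import *
st()
```

```text
t 15.525 pos [ 0.4846 -0.2342  0.1974] rpy [179.6  -0.   69.9] F [-2.   1.4 10.3] w 0.027 q [ 0.07  0.75  0.38  1.98 -0.55  0.51  0.5 ]
```

Call:
carry_out:
  targets:
    - [[0,0,-0.06],[0,0,0],0.2]
    - [[0,0,-0.16],[0,0,0],0.2]
    - [[0,0,-0.16],[0,0,0],0.2]
    - [[0,0,0],[0,0,0],0.2]

```text
clock: 16.02
position: [0.4843, -0.2343, 0.2947]
tool_rot: [3.131, -0.0, 1.22]
force: [1.0, -0.4, -0.3]
grip_width: 0.0263
```

Run:
```python
from h import *
st();plan((.4768,.3064,.285,85.4,.2,12))
```

```text
t 16.025 pos [ 0.4843 -0.2343  0.2947] rpy [179.4  -0.   69.9] F [ 1.  -0.4 -0.3] w 0.0263 q [-0.03  0.6   0.52  1.95 -0.45  0.7   0.41]
-> (0.4768, 0.3064, 0.285, 85.4, 0.2, 12)
 [[0.168,-0.064,0.003],[0.0003,0.0,-0.0072],0.2],
 [[0.17,-0.061,0.003],[0.0003,0.0,-0.0072],0.2],
 [[0.171,-0.057,0.003],[0.0003,0.0,-0.0072],0.2],
 [[0.172,-0.053,0.003],[0.0003,0.0,-0.0072],0.2],
 [[0.174,-0.049,0.003],[0.0003,0.0,-0.0072],0.2],
 [[0.175,-0.045,0.003],[0.0002,0.0,-0.0072],0.2],
 [[0.175,-0.041,0.003],[0.0002,0.0,-0.0072],0.2],
 [[0.176,-0.037,0.003],[0.0003,0.0001,-0.0072],0.2],
 [[0.177,-0.033,0.003],[0.0002,0.0,-0.0071],0.2],
 [[0.178,-0.029,0.003],[0.0003,0.0001,-0.0072],0.2],
 [[0.179,-0.024,0.002],[0.0002,0.0,-0.0071],0.2],
 [[0.179,-0.021,0.003],[0.0003,0.0001,-0.0072],0.2],
```

Call:
carry_out:
  targets:
    - [[0.168,-0.064,0.003],[0,0,-0.0072],0.2]
    - [[0.17,-0.061,0.003],[0,0,-0.0072],0.2]
    - [[0.171,-0.057,0.003],[0,0,-0.0072],0.2]
    - [[0.172,-0.053,0.003],[0,0,-0.0072],0.2]
    - [[0.174,-0.049,0.003],[0,0,-0.0072],0.2]
    - [[0.175,-0.045,0.003],[0,0,-0.0072],0.2]
    - [[0.175,-0.041,0.003],[0,0,-0.0072],0.2]
    - [[0.176,-0.037,0.003],[0,0,-0.0072],0.2]

```text
clock: 17.02
position: [0.4782, 0.1279, 0.2847]
tool_rot: [3.137, 0.001, 1.402]
force: [0.4, -0.3, -0.9]
grip_width: 0.0266
```

Call:
carry_out:
  targets:
    - [[0.177,-0.033,0.003],[0,0,-0.0072],0.2]
    - [[0.178,-0.029,0.003],[0,0,-0.0072],0.2]
    - [[0.179,-0.024,0.003],[0.001,0,-0.0072],0.2]
    - [[0.179,-0.021,0.003],[0.001,0,-0.0072],0.2]
    - [[0,0,0],[0,0,0],0.2]
    - [[0,0,0],[0,0,0],0.2]

```text
clock: 17.77
position: [0.4761, 0.3061, 0.2811]
tool_rot: [-3.14, 0.002, 1.491]
force: [0.4, 0.3, -0.1]
grip_width: 0.0266
```

Run:
```python
from h import *
st();plan((.4768,.3064,.186,85.4,.2))
f=grab('side','s6.png')
im=cv2.imread('pics/s6.png');cv2.imwrite('pics/s6c.png',cv2.resize(im[80:200,180:300],None,fx=3.5,fy=3.5,interpolation=cv2.INTER_CUBIC))
```

```text
t 17.775 pos [0.4761 0.3061 0.2811] rpy [-1.799e+02  1.000e-01  8.540e+01] F [ 0.4  0.3 -0.1] w 0.0266 q [-1.02  0.66  0.5   1.88 -0.46  0.72 -0.34]
-> (0.4768, 0.3064, 0.186, 85.4, 0.2)
 [[0.001,0.002,0.19],[-0.0003,0.0003,0.0001],0.2],
 [[0.001,0.001,0.19],[-0.0003,0.0003,0.0001],0.2],
```

View pics/s6c.png

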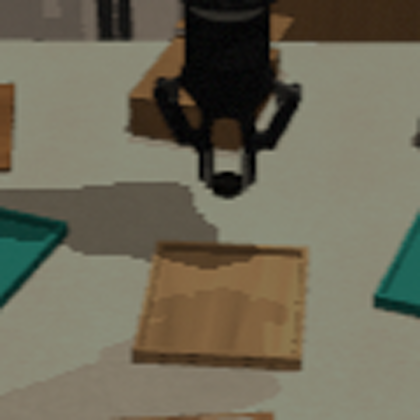

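The button is between the tips at crop (228,184). I lower it and release.

Call:
carry_out:
  targets:
    - [[0.001,0.002,0.16],[0,0,0],0.2]
    - [[0.001,0.001,0.16],[0,0,0],0.2]
    - [[0,0,0.04],[0,0,0],0.2]
    - [[0,0,0.024],[0,0,0],0.2]
    - [[0,0,0],[0,0,0],0.2]
    - [[0,0,0],[0,0,0],0.2]

```text
clock: 18.58
position: [0.4771, 0.3071, 0.1859]
tool_rot: [-3.141, 0.0, 1.491]
force: [-0.1, -0.7, -0.6]
grip_width: 0.0268
```

Run:
```python
from h import *
st()
```

```text
t 18.575 pos [0.4771 0.3071 0.1859] rpy [-180.     0.    85.4] F [-0.1 -0.7 -0.6] w 0.0268 q [-0.94  0.8   0.39  1.9  -0.55  0.55 -0.27]
```

Call:
carry_out:
  targets:
    - [[0,0,0.005],[0,0,0],0.2]
    - [[0,0,0.003],[0,0,0],0.2]
    - [[0,0,0],[0,0,0],0.4]
    - [[0,0,0],[0,0,0],0.55]
    - [[0,0,0],[0,0,0],0.55]
    - [[0,0,-0.15],[0,0,0],0.55]
    - [[0,0,-0.22],[0,0,0],0.55]
    - [[0,0,0],[0,0,0],0.55]

```text
clock: 19.58
position: [0.4778, 0.3074, 0.2788]
tool_rot: [3.139, -0.002, 1.491]
force: [-0.6, 0.2, -0.2]
grip_width: 0.0471
```

```bash
cat >> h.py <<'E'
def sb(x0,x1,y0,y1,z,name=None):
    f=grab('side',name)
    for n,b in buttons(f,x0,x1,y0,y1,z): print('side blob',n,np.round(b,4))
E
python3 - <<'E'
from h import *
st();plan((.4597,-.2674,.285,70,.55,12))
sb(215,275,145,190,.0145,'s7.png');print('jig');sb(205,275,255,335,.0285)
E
```

```text
t 19.575 pos [0.4778 0.3074 0.2788] rpy [ 1.799e+02 -1.000e-01  8.540e+01] F [-0.6  0.2 -0.2] w 0.0471 q [-1.02  0.66  0.5   1.88 -0.47  0.72 -0.33]
-> (0.4597, -0.2674, 0.285, 70, 0.55, 12)
 [[-0.191,0.009,-0.003],[0.0,-0.0001,0.0071],0.55],
 [[-0.191,0.014,-0.002],[0.0001,-0.0001,0.0071],0.55],
 [[-0.191,0.018,-0.002],[0.0,-0.0001,0.0072],0.55],
 [[-0.19,0.022,-0.002],[0.0001,-0.0001,0.0071],0.55],
 [[-0.19,0.026,-0.002],[0.0,-0.0001,0.0072],0.55],
 [[-0.189,0.031,-0.002],[0.0001,-0.0001,0.0071],0.55],
 [[-0.189,0.035,-0.002],[0.0,0.0,0.0072],0.55],
 [[-0.188,0.039,-0.002],[0.0001,-0.0001,0.0071],0.55],
 [[-0.187,0.043,-0.003],[0.0,0.0,0.0072],0.55],
 [[-0.186,0.047,-0.002],[0.0001,-0.0001,0.0071],0.55],
 [[-0.184,0.052,-0.003],[0.0,0.0,0.0072],0.55],
 [[-0.184,0.056,-0.002],[0.0001,-0.0001,0.0071],0.55],
side blob 60 [0.4579 0.3437]
side blob 51 [0.4743 0.3061]
jig
side blob 104 [ 0.5379 -0.2548]
side blob 150 [ 0.459  -0.2692]
side blob 196 [ 0.4724 -0.3233]
side blob 26 [ 0.4865 -0.3512]
```

Call:
carry_out:
  targets:
    - [[-0.191,0.009,-0.003],[0,0,0.0071],0.55]
    - [[-0.191,0.014,-0.002],[0,0,0.0071],0.55]
    - [[-0.191,0.018,-0.002],[0,0,0.0072],0.55]
    - [[-0.19,0.022,-0.002],[0,0,0.0071],0.55]
    - [[-0.19,0.026,-0.002],[0,0,0.0072],0.55]
    - [[-0.189,0.031,-0.002],[0,0,0.0071],0.55]
    - [[-0.189,0.035,-0.002],[0,0,0.0072],0.55]
    - [[-0.188,0.039,-0.002],[0,0,0.0071],0.55]

```text
clock: 20.68
position: [0.4646, -0.0775, 0.2792]
tool_rot: [-3.139, 0.002, 1.311]
force: [1.2, 0.4, 0.2]
grip_width: 0.0472
```

Call:
carry_out:
  targets:
    - [[-0.187,0.043,-0.002],[0,0,0.0072],0.55]
    - [[-0.186,0.047,-0.002],[0,0,0.0071],0.55]
    - [[-0.184,0.052,-0.002],[0,0,0.0072],0.55]
    - [[-0.184,0.056,-0.002],[0,0,0.0071],0.55]
    - [[0,0,0],[0,0,0],0.55]
    - [[0,0,0],[0,0,0],0.55]

```text
clock: 21.42
position: [0.4588, -0.2673, 0.2814]
tool_rot: [-3.138, 0.001, 1.222]
force: [0.2, -0.1, 0.9]
grip_width: 0.0475
```

Run:
```python
from h import *
st();sb(205,275,265,335,.0285,'s8.png');plan((.4594,-.268,.1965,70,.55))
```

```text
t 21.425 pos [ 0.4588 -0.2673  0.2814] rpy [-1.798e+02  1.000e-01  7.000e+01] F [ 0.2 -0.1  0.9] w 0.0475 q [ 0.06  0.61  0.5   1.97 -0.45  0.68  0.49]
side blob 58 [ 0.4219 -0.1851]
side blob 129 [ 0.4887 -0.1916]
side blob 103 [ 0.5379 -0.255 ]
side blob 149 [ 0.4588 -0.2686]
side blob 193 [ 0.4721 -0.323 ]
-> (0.4594, -0.268, 0.1965, 70, 0.55)
 [[-0.002,0.002,0.17],[-0.0005,0.0002,0.0002],0.55],
 [[-0.001,0.002,0.17],[-0.0004,0.0002,0.0002],0.55],
```

Nothing has been knocked; I pick the second.

Call:
carry_out:
  targets:
    - [[-0.002,0.002,0.17],[0,0,0],0.55]
    - [[-0.001,0.002,0.165],[0,0,0],0.55]
    - [[0,0,0],[0,0,0],0.55]
    - [[0,0,0],[0,0,0],0.2]
    - [[0,0,0],[0,0,0],0.2]
    - [[0,0,0],[0,0,0],0.2]
    - [[0,0,0],[0,0,0],0.2]

```text
clock: 22.35
position: [0.46, -0.269, 0.2]
tool_rot: [3.141, 0.001, 1.222]
force: [-1.2, 2.4, 11.1]
grip_width: 0.026
```

Call:
carry_out:
  targets:
    - [[0,0,-0.06],[0,0,0],0.2]
    - [[0,0,-0.16],[0,0,0],0.2]
    - [[0,0,-0.16],[0,0,0],0.2]
    - [[0,0,0],[0,0,0],0.2]

```text
clock: 22.85
position: [0.4602, -0.2692, 0.2972]
tool_rot: [3.138, 0.002, 1.222]
force: [-0.2, 0.4, 0.5]
grip_width: 0.0264
```

Run:
```python
from h import *
st();plan((.4732,.2615,.28,85.4,.2,12))
```

```text
t 22.85 pos [ 0.4602 -0.2692  0.2972] rpy [1.798e+02 1.000e-01 7.000e+01] F [-0.2  0.4  0.5] w 0.0264 q [ 0.04  0.59  0.53  1.96 -0.44  0.7   0.49]
-> (0.4732, 0.2615, 0.28, 85.4, 0.2, 12)
 [[0.168,-0.056,0.005],[0.0001,0.0001,-0.0071],0.2],
 [[0.169,-0.053,0.005],[0.0001,0.0001,-0.0071],0.2],
 [[0.17,-0.049,0.005],[0.0001,0.0,-0.0071],0.2],
 [[0.171,-0.045,0.006],[0.0001,0.0001,-0.0071],0.2],
 [[0.172,-0.041,0.006],[0.0001,0.0,-0.0071],0.2],
 [[0.173,-0.037,0.005],[0.0001,0.0001,-0.0071],0.2],
 [[0.174,-0.034,0.006],[0.0001,0.0,-0.0071],0.2],
 [[0.174,-0.03,0.006],[0.0001,0.0001,-0.0072],0.2],
 [[0.175,-0.026,0.005],[0.0001,0.0,-0.0071],0.2],
 [[0.176,-0.022,0.006],[0.0001,0.0001,-0.0072],0.2],
 [[0.176,-0.018,0.006],[0.0001,0.0,-0.0071],0.2],
 [[0.176,-0.013,0.005],[0.0001,0.0001,-0.0072],0.2],
```

Call:
carry_out:
  targets:
    - [[0.168,-0.056,0.005],[0,0,-0.0071],0.2]
    - [[0.169,-0.053,0.005],[0,0,-0.0071],0.2]
    - [[0.17,-0.049,0.005],[0,0,-0.0071],0.2]
    - [[0.171,-0.045,0.006],[0,0,-0.0071],0.2]
    - [[0.172,-0.041,0.006],[0,0,-0.0071],0.2]
    - [[0.173,-0.037,0.005],[0,0,-0.0071],0.2]
    - [[0.174,-0.034,0.006],[0,0,-0.0071],0.2]
    - [[0.174,-0.03,0.006],[0,0,-0.0072],0.2]

```text
clock: 23.85
position: [0.468, 0.0864, 0.2825]
tool_rot: [-3.14, 0.001, 1.402]
force: [0.4, -1.3, 0.4]
grip_width: 0.0261
```

Call:
carry_out:
  targets:
    - [[0.175,-0.026,0.005],[0,0,-0.0071],0.2]
    - [[0.176,-0.022,0.006],[0,0,-0.0072],0.2]
    - [[0.176,-0.018,0.006],[0,0,-0.0071],0.2]
    - [[0.176,-0.013,0.005],[0,0,-0.0072],0.2]
    - [[0,0,0],[0,0,0],0.2]
    - [[0,0,0],[0,0,0],0.2]

```text
clock: 24.6
position: [0.4725, 0.2613, 0.2766]
tool_rot: [-3.14, 0.002, 1.49]
force: [0.3, -0.2, -0.3]
grip_width: 0.0261
```

Run:
```python
from h import *
st();plan((.4732,.2615,.187,85.4,.2,3))
sb(205,285,140,190,.0145,'s9.png')
```

```text
t 24.6 pos [0.4725 0.2613 0.2766] rpy [-1.799e+02  1.000e-01  8.540e+01] F [ 0.3 -0.2 -0.3] w 0.0261 q [-0.97  0.63  0.5   1.95 -0.46  0.68 -0.27]
-> (0.4732, 0.2615, 0.187, 85.4, 0.2, 3)
 [[0.001,0.001,0.119],[-0.0002,0.0002,0.0],0.2],
 [[0.0,0.001,0.12],[-0.0002,0.0002,0.0],0.2],
 [[0.0,0.001,0.119],[-0.0002,0.0002,-0.0001],0.2],
side blob 54 [0.4703 0.4034]
side blob 32 [0.4357 0.3463]
side blob 59 [0.4955 0.2691]
```

Run:
```python
import cv2
im=cv2.imread('pics/s9.png');cv2.imwrite('pics/s9c.png',cv2.resize(im[100:210,190:300],None,fx=4,fy=4,interpolation=cv2.INTER_CUBIC))
```

```text
(no output)
```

View pics/s9c.png

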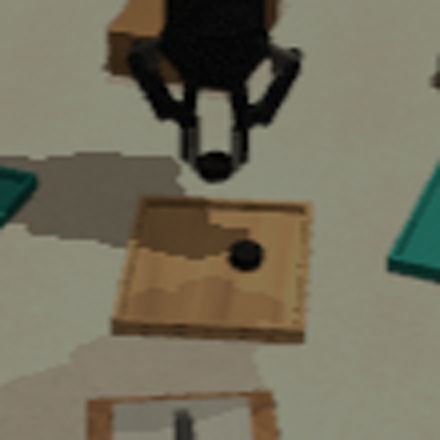

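The first button has been knocked to crop (245,256), world (0.496,0.269), still flat in the tray. I place the held one at (0.470,0.217) instead.

Run:
```python
from h import *
st();plan((.4696,.2166,.265,85.4,.2,1),(.4696,.2166,.187,85.4,.2,3))
```

```text
t 24.65 pos [0.4726 0.2609 0.2767] rpy [-1.799e+02  1.000e-01  8.530e+01] F [0.3 0.4 0.2] w 0.0264 q [-0.97  0.63  0.5   1.95 -0.46  0.68 -0.27]
-> (0.4696, 0.2166, 0.265, 85.4, 0.2, 1)
 [[-0.177,0.002,0.047],[-0.0006,0.0005,-0.0003],0.2],
-> (0.4696, 0.2166, 0.187, 85.4, 0.2, 3)
 [[0.0,0.0,0.104],[0.0,0.0,0.0],0.2],
 [[0.0,0.0,0.104],[0.0,0.0,0.0],0.2],
 [[0.0,0.0,0.104],[0.0,0.0,0.0],0.2],
```

Call:
carry_out:
  targets:
    - [[-0.09,0.001,0.023],[0,0,0],0.2]
    - [[-0.088,0.001,0.023],[0,0,0],0.2]
    - [[0,0,0.11],[0,0,0],0.2]
    - [[0,0,0.11],[0,0,0],0.2]
    - [[0,0,0.07],[0,0,0],0.2]
    - [[0,0,0.02],[0,0,0],0.2]
    - [[0,0,0],[0,0,0],0.2]

```text
clock: 25.52
position: [0.4696, 0.217, 0.1879]
tool_rot: [-3.14, 0.001, 1.49]
force: [0.0, 0.1, -0.2]
grip_width: 0.026
```

Run:
```python
from h import *
st()
```

```text
t 25.525 pos [0.4696 0.217  0.1879] rpy [-1.799e+02  1.000e-01  8.540e+01] F [ 0.   0.1 -0.2] w 0.026 q [-0.81  0.74  0.36  2.03 -0.56  0.46 -0.11]
```

Call:
carry_out:
  targets:
    - [[0,0,0.004],[0,0,0],0.2]
    - [[0,0,0.003],[0,0,0],0.2]
    - [[0,0,0],[0,0,0],0.4]
    - [[0,0,0],[0,0,0],0.55]
    - [[0,0,0],[0,0,0],0.55]
    - [[0,0,-0.15],[0,0,0],0.55]
    - [[0,0,-0.22],[0,0,0],0.55]
    - [[0,0,0],[0,0,0],0.55]

```text
clock: 26.52
position: [0.4703, 0.2177, 0.2814]
tool_rot: [3.139, -0.002, 1.491]
force: [-0.6, 0.8, -0.2]
grip_width: 0.0471
```

Run:
```python
from h import *
st();plan((.472,-.3215,.285,125,.55,12))
sb(222,266,150,183,.0145,'s10.png')
```

```text
t 26.525 pos [0.4703 0.2177 0.2814] rpy [ 1.799e+02 -1.000e-01  8.540e+01] F [-0.6  0.8 -0.2] w 0.0471 q [-0.91  0.59  0.5   2.   -0.46  0.65 -0.19]
-> (0.472, -0.3215, 0.285, 125, 0.55, 12)
 [[-0.179,0.015,-0.002],[0.0001,0.0,-0.0183],0.55],
 [[-0.18,0.005,-0.001],[0.0001,0.0,-0.0183],0.55],
 [[-0.18,-0.006,-0.002],[0.0001,0.0,-0.0183],0.55],
 [[-0.179,-0.016,-0.001],[0.0001,0.0,-0.0183],0.55],
 [[-0.178,-0.026,-0.002],[0.0001,0.0,-0.0183],0.55],
 [[-0.176,-0.036,-0.001],[0.0001,-0.0001,-0.0184],0.55],
 [[-0.173,-0.047,-0.001],[0.0001,0.0,-0.0183],0.55],
 [[-0.171,-0.056,-0.002],[0.0001,-0.0001,-0.0184],0.55],
 [[-0.167,-0.066,-0.001],[0.0,0.0,-0.0183],0.55],
 [[-0.163,-0.076,-0.001],[0.0001,-0.0001,-0.0184],0.55],
 [[-0.158,-0.085,-0.002],[0.0,0.0,-0.0183],0.55],
 [[-0.153,-0.094,-0.001],[0.0001,-0.0001,-0.0184],0.55],
side blob 60 [0.4955 0.267 ]
side blob 62 [0.4674 0.2176]
```

Call:
carry_out:
  targets:
    - [[-0.179,0.015,-0.002],[0,0,-0.0183],0.55]
    - [[-0.18,0.005,-0.001],[0,0,-0.0183],0.55]
    - [[-0.18,-0.006,-0.002],[0,0,-0.0183],0.55]
    - [[-0.179,-0.016,-0.001],[0,0,-0.0183],0.55]
    - [[-0.178,-0.026,-0.002],[0,0,-0.0183],0.55]
    - [[-0.176,-0.036,-0.001],[0,0,-0.0183],0.55]
    - [[-0.173,-0.047,-0.001],[0,0,-0.0183],0.55]
    - [[-0.171,-0.056,-0.002],[0,0,-0.0183],0.55]

```text
clock: 27.58
position: [0.4705, -0.1435, 0.2808]
tool_rot: [-3.138, -0.001, 1.952]
force: [0.6, 0.3, -0.2]
grip_width: 0.0471
```

Call:
carry_out:
  targets:
    - [[-0.167,-0.066,-0.001],[0,0,-0.0183],0.55]
    - [[-0.163,-0.076,-0.001],[0,0,-0.0183],0.55]
    - [[-0.158,-0.085,-0.002],[0,0,-0.0183],0.55]
    - [[-0.153,-0.094,-0.001],[0,0,-0.0183],0.55]
    - [[0,0,0],[0,0,0],0.55]
    - [[0,0,0],[0,0,0],0.55]

```text
clock: 28.32
position: [0.4709, -0.3212, 0.2821]
tool_rot: [-3.139, -0.002, 2.18]
force: [-0.2, 0.7, -0.3]
grip_width: 0.0472
```

Run:
```python
from h import *
st();sb(205,275,265,335,.0285,'s11.png');plan((.472,-.322,.1965,125,.55))
```

```text
t 28.325 pos [ 0.4709 -0.3212  0.2821] rpy [-1.799e+02 -1.000e-01  1.249e+02] F [-0.2  0.7 -0.3] w 0.0472 q [ 0.32  0.61  0.25  1.86 -0.22  0.7   1.3 ]
side blob 1264 [ 0.4503 -0.2171]
side blob 103 [ 0.5379 -0.255 ]
side blob 186 [ 0.4718 -0.3228]
-> (0.472, -0.322, 0.1965, 125, 0.55)
 [[-0.003,0.0,0.172],[-0.0003,-0.0003,-0.0001],0.55],
 [[-0.003,0.001,0.172],[-0.0004,-0.0002,-0.0001],0.55],
```

Call:
carry_out:
  targets:
    - [[-0.003,0,0.172],[0,0,0],0.55]
    - [[-0.003,0.001,0.166],[0,0,0],0.55]
    - [[0,0,0],[0,0,0],0.55]
    - [[0,0,0],[0,0,0],0.2]
    - [[0,0,0],[0,0,0],0.2]
    - [[0,0,0],[0,0,0],0.2]
    - [[0,0,0],[0,0,0],0.2]

```text
clock: 29.25
position: [0.4726, -0.323, 0.2001]
tool_rot: [-3.141, 0.002, 2.181]
force: [-1.3, 1.6, 10.5]
grip_width: 0.0265
```

Call:
carry_out:
  targets:
    - [[0,0,-0.06],[0,0,0],0.2]
    - [[0,0,-0.16],[0,0,0],0.2]
    - [[0,0,-0.16],[0,0,0],0.2]
    - [[0,0,0],[0,0,0],0.2]

```text
clock: 29.75
position: [0.4728, -0.3233, 0.2975]
tool_rot: [3.141, 0.005, 2.18]
force: [1.0, -0.4, -0.8]
grip_width: 0.0263
```

Run:
```python
from h import *
st();plan((.4748,.3064,.28,85.4,.2,14))
```

```text
t 29.75 pos [ 0.4728 -0.3233  0.2975] rpy [180.    0.3 124.9] F [ 1.  -0.4 -0.8] w 0.0263 q [ 0.31  0.59  0.26  1.85 -0.22  0.73  1.3 ]
-> (0.4748, 0.3064, 0.28, 85.4, 0.2, 14)
 [[0.147,0.103,0.004],[0.0,0.0001,0.0157],0.2],
 [[0.152,0.096,0.004],[0.0001,0.0001,0.0157],0.2],
 [[0.157,0.089,0.004],[0.0,0.0001,0.0157],0.2],
 [[0.161,0.081,0.005],[0.0001,0.0001,0.0157],0.2],
 [[0.165,0.073,0.005],[0.0,0.0001,0.0157],0.2],
 [[0.168,0.064,0.005],[0.0001,0.0001,0.0157],0.2],
 [[0.171,0.056,0.004],[0.0,0.0001,0.0157],0.2],
 [[0.173,0.048,0.005],[0.0001,0.0001,0.0157],0.2],
 [[0.176,0.039,0.005],[0.0,0.0001,0.0157],0.2],
 [[0.177,0.03,0.005],[0.0001,0.0001,0.0157],0.2],
 [[0.179,0.021,0.005],[0.0,0.0001,0.0156],0.2],
 [[0.179,0.013,0.004],[0.0001,0.0001,0.0157],0.2],
 [[0.18,0.004,0.005],[0.0,0.0001,0.0156],0.2],
 [[0.18,-0.006,0.004],[0.0001,0.0001,0.0157],0.2],
```

Call:
carry_out:
  targets:
    - [[0.147,0.103,0.004],[0,0,0.0157],0.2]
    - [[0.152,0.096,0.004],[0,0,0.0157],0.2]
    - [[0.157,0.089,0.004],[0,0,0.0157],0.2]
    - [[0.161,0.081,0.005],[0,0,0.0157],0.2]
    - [[0.165,0.073,0.005],[0,0,0.0157],0.2]
    - [[0.168,0.064,0.005],[0,0,0.0157],0.2]
    - [[0.171,0.056,0.004],[0,0,0.0157],0.2]
    - [[0.173,0.048,0.005],[0,0,0.0157],0.2]

```text
clock: 30.75
position: [0.4731, 0.0385, 0.2844]
tool_rot: [-3.14, 0.001, 1.784]
force: [-0.1, 0.7, -0.7]
grip_width: 0.0267
```

Call:
carry_out:
  targets:
    - [[0.176,0.039,0.005],[0,0,0.0157],0.2]
    - [[0.177,0.03,0.005],[0,0,0.0157],0.2]
    - [[0.179,0.021,0.005],[0,0,0.0157],0.2]
    - [[0.179,0.013,0.004],[0,0,0.0157],0.2]
    - [[0.18,0.004,0.005],[0,0,0.0157],0.2]
    - [[0.18,-0.006,0.004],[0,0,0.0157],0.2]
    - [[0,0,0],[0,0,0],0.2]
    - [[0,0,0],[0,0,0],0.2]

```text
clock: 31.75
position: [0.4739, 0.3064, 0.2769]
tool_rot: [-3.14, 0.002, 1.49]
force: [-0.3, -0.2, -0.5]
grip_width: 0.0264
```

Run:
```python
from h import *
st();plan((.4748,.3064,.187,85.4,.2,3))
sb(205,285,140,190,.0145,'s12.png')
```

```text
t 31.75 pos [0.4739 0.3064 0.2769] rpy [-1.799e+02  1.000e-01  8.540e+01] F [-0.3 -0.2 -0.5] w 0.0264 q [-1.02  0.66  0.5   1.88 -0.46  0.71 -0.34]
-> (0.4748, 0.3064, 0.187, 85.4, 0.2, 3)
 [[0.0,0.001,0.12],[-0.0002,0.0002,0.0],0.2],
 [[0.0,0.002,0.12],[-0.0002,0.0002,0.0],0.2],
 [[0.001,0.001,0.12],[-0.0002,0.0002,-0.0001],0.2],
side blob 58 [0.4563 0.3439]
side blob 57 [0.4959 0.2684]
side blob 60 [0.4674 0.217 ]
```

Call:
carry_out:
  targets:
    - [[0,0.001,0.12],[0,0,0],0.2]
    - [[0,0.002,0.12],[0,0,0],0.2]
    - [[0,0.001,0.09],[0,0,0],0.2]
    - [[0,0,0.03],[0,0,0],0.2]
    - [[0,0,0],[0,0,0],0.2]

```text
clock: 32.42
position: [0.4752, 0.306, 0.1873]
tool_rot: [-3.14, 0.001, 1.489]
force: [0.6, -0.5, 0.6]
grip_width: 0.0262
```

Run:
```python
from h import *
st()
```

```text
t 32.425 pos [0.4752 0.306  0.1873] rpy [-1.799e+02  1.000e-01  8.530e+01] F [ 0.6 -0.5  0.6] w 0.0262 q [-0.95  0.8   0.39  1.91 -0.55  0.55 -0.27]
```

Call:
carry_out:
  targets:
    - [[0,0,0.004],[0,0,0],0.2]
    - [[0,0,0],[0,0,0],0.2]
    - [[0,0,0],[0,0,0],0.4]
    - [[0,0,0],[0,0,0],0.55]
    - [[0,0,0],[0,0,0],0.55]
    - [[0,0,-0.15],[0,0,0],0.55]
    - [[0,0,-0.22],[0,0,0],0.55]
    - [[0,0,0],[0,0,0],0.55]

```text
clock: 33.42
position: [0.4759, 0.3072, 0.2818]
tool_rot: [3.139, -0.002, 1.49]
force: [0.5, 0.1, -1.1]
grip_width: 0.0472
```

Run:
```python
from h import *
st();plan((.6233,-.2365,.34,100,1,14))
sb(205,285,140,190,.0145)
```

```text
t 33.425 pos [0.4759 0.3072 0.2818] rpy [ 1.799e+02 -1.000e-01  8.540e+01] F [ 0.5  0.1 -1.1] w 0.0472 q [-1.03  0.66  0.5   1.88 -0.46  0.72 -0.34]
-> (0.6233, -0.2365, 0.34, 100, 1, 14)
 [[-0.151,0.055,-0.017],[0.0001,0.0,-0.0058],1],
 [[-0.152,0.052,-0.017],[0.0001,-0.0001,-0.0058],1],
 [[-0.153,0.049,-0.017],[0.0,-0.0001,-0.0058],1],
 [[-0.154,0.046,-0.017],[0.0001,0.0,-0.0058],1],
 [[-0.155,0.043,-0.017],[0.0,-0.0001,-0.0058],1],
 [[-0.156,0.041,-0.017],[0.0001,0.0,-0.0058],1],
 [[-0.157,0.038,-0.017],[0.0,-0.0001,-0.0058],1],
 [[-0.157,0.035,-0.017],[0.0001,0.0,-0.0058],1],
 [[-0.158,0.032,-0.017],[0.0,-0.0001,-0.0058],1],
 [[-0.158,0.029,-0.016],[0.0001,0.0,-0.0058],1],
 [[-0.159,0.026,-0.017],[0.0,-0.0001,-0.0058],1],
 [[-0.159,0.023,-0.016],[0.0001,0.0,-0.0058],1],
 [[-0.16,0.02,-0.016],[0.0,-0.0001,-0.0059],1],
 [[-0.16,0.017,-0.017],[0.0001,0.0,-0.0058],1],
side blob 118 [0.4654 0.3268]
side blob 56 [0.4961 0.2684]
side blob 60 [0.4674 0.217 ]
```

Call:
carry_out:
  targets:
    - [[-0.151,0.055,-0.017],[0,0,-0.0058],1]
    - [[-0.152,0.052,-0.017],[0,0,-0.0058],1]
    - [[-0.153,0.049,-0.017],[0,0,-0.0058],1]
    - [[-0.154,0.046,-0.017],[0,0,-0.0058],1]
    - [[-0.155,0.043,-0.017],[0,0,-0.0058],1]
    - [[-0.156,0.041,-0.017],[0,0,-0.0058],1]
    - [[-0.157,0.038,-0.017],[0,0,-0.0058],1]
    - [[-0.157,0.035,-0.017],[0,0,-0.0058],1]

```text
clock: 34.48
position: [0.5597, -0.0048, 0.3117]
tool_rot: [-3.138, 0.001, 1.636]
force: [-0.5, 0.2, -0.9]
grip_width: 0.0852
```

Call:
carry_out:
  targets:
    - [[-0.158,0.032,-0.017],[0,0,-0.0058],1]
    - [[-0.158,0.029,-0.016],[0,0,-0.0058],1]
    - [[-0.159,0.026,-0.017],[0,0,-0.0058],1]
    - [[-0.159,0.023,-0.016],[0,0,-0.0058],1]
    - [[-0.16,0.02,-0.016],[0,0,-0.0058],1]
    - [[-0.16,0.017,-0.017],[0,0,-0.0058],1]
    - [[0,0,0],[0,0,0],1]
    - [[0,0,0],[0,0,0],1]

```text
clock: 35.48
position: [0.6224, -0.2362, 0.3363]
tool_rot: [-3.138, -0.0, 1.745]
force: [0.4, -0.3, -0.2]
grip_width: 0.0854
```

Run:
```python
from h import *
st();plan((.6233,-.2365,.237,100,1))
sb(205,285,140,190,.0145,'s13.png')
```

```text
t 35.475 pos [ 0.6224 -0.2362  0.3363] rpy [-179.8   -0.   100. ] F [ 0.4 -0.3 -0.2] w 0.0854 q [ 0.01  0.7   0.43  1.56 -0.33  0.96  0.72]
-> (0.6233, -0.2365, 0.237, 100, 1)
 [[-0.001,0.002,0.199],[-0.0005,-0.0001,-0.0001],1],
 [[-0.001,0.002,0.198],[-0.0005,0.0,0.0],1],
side blob 47 [0.4733 0.3069]
side blob 50 [0.4957 0.2679]
side blob 57 [0.4677 0.2169]
```

All three buttons are in the tray and apart. Next I push the clamp in.

Call:
carry_out:
  targets:
    - [[-0.001,0.002,0.199],[0,0,0],1]
    - [[-0.001,0.002,0.196],[0,0,0],1]
    - [[0,0,0],[0,0,0],1]
    - [[0,0,0],[0,0,0],0]
    - [[0,0,0],[0,0,0],0]
    - [[0,0,0],[0,0,0],0]
    - [[0,0,0],[0,0,0],0]
  force: 30

```text
clock: 36.4
position: [0.6236, -0.2371, 0.2395]
tool_rot: [-3.14, 0.001, 1.745]
force: [1.1, -0.7, -0.2]
grip_width: 0.0123
```

Call:
carry_out:
  targets:
    - [[0,-0.03,0],[0,0,0],0]
    - [[0,-0.04,0],[0,0,0],0]
    - [[0,-0.04,0],[0,0,0],0]
    - [[0,-0.04,0],[0,0,0],0]
    - [[0,-0.03,0],[0,0,0],0]
    - [[0,-0.01,0],[0,0,0],0]
    - [[0,0,0],[0,0,0],0]

```text
clock: 37.28
position: [0.5764, -0.2456, 0.2395]
tool_rot: [-3.14, 0.001, 1.745]
force: [-1.8, -0.4, 9.4]
grip_width: 0.0114
```

Run:
```python
from h import *
st();p=bot.observe()['position'];print((p[0]-.476)*.985+(p[1]+.264)*.174)
```

```text
t 37.275 pos [ 0.5764 -0.2456  0.2395] rpy [-1.799e+02  1.000e-01  1.000e+02] F [-1.8 -0.4  9.4] w 0.0114 q [ 0.07  0.77  0.37  1.73 -0.38  0.72  0.81]
0.1021215817338906
```

Call:
carry_out:
  targets:
    - [[0,-0.01,0],[0,0,0],0]
    - [[0,-0.006,0],[0,0,0],0]
    - [[0,0,0],[0,0,0],0]

```text
clock: 37.65
position: [0.5738, -0.2459, 0.2396]
tool_rot: [3.14, 0.002, 1.746]
force: [10.9, -1.1, 0.5]
grip_width: 0.0114
```

Run:
```python
from h import *
st();p=bot.observe()['position'];print((p[0]-.476)*.985+(p[1]+.264)*.174)
```

```text
t 37.65 pos [ 0.5738 -0.2459  0.2396] rpy [1.799e+02 1.000e-01 1.000e+02] F [10.9 -1.1  0.5] w 0.0114 q [ 0.07  0.76  0.36  1.73 -0.39  0.71  0.81]
0.09944467203014672
```

At the inner stop (force reversed to +11 N). I ease off, release, rise and move clear for the final look.

Call:
carry_out:
  targets:
    - [[0,0.005,0],[0,0,0],0]
    - [[0,0,0],[0,0,0],1]
    - [[0,0,0],[0,0,0],1]
    - [[0,0,0],[0,0,0],1]
    - [[0,0,-0.2],[0,0,0],1]
    - [[0,0,-0.2],[0,0,0],1]
    - [[0,0,-0.2],[0,0,0],1]

```text
clock: 38.52
position: [0.574, -0.2456, 0.3904]
tool_rot: [-3.139, 0.001, 1.745]
force: [0.8, -0.4, 0.4]
grip_width: 0.0854
```

Call:
carry_out:
  targets:
    - [[-0.2,-0.03,0],[0,0,0],1]
    - [[-0.2,-0.03,0],[0,0,0],1]
    - [[-0.2,-0.03,0],[0,0,0],1]
    - [[-0.2,-0.03,0],[0,0,0],1]
    - [[-0.2,-0.03,0],[0,0,0],1]
    - [[0,0,0],[0,0,0],1]
    - [[0,0,0],[0,0,0],1]

```text
clock: 39.4
position: [0.5806, -0.4982, 0.3887]
tool_rot: [-3.139, 0.0, 1.745]
force: [0.0, 0.5, 0.3]
grip_width: 0.0852
```

Run:
```python
from h import *
st();f=grab('top','top3.png')
c=np.array([.4732,.2615]);a=np.radians(-4.6);M=np.array([[np.cos(a),np.sin(a)],[-np.sin(a),np.cos(a)]])
B=[b for n,b in buttons(f,120,182,180,232,.0175)]
for b in B: print('tray frame',np.round(M@(b-c),4))
print('dist',[round(float(np.linalg.norm(p-q)),4) for i,p in enumerate(B) for q in B[:i]])
hsv=cv2.cvtColor(f['pixels'],cv2.COLOR_RGB2HSV);I=np.indices(hsv.shape[:2])
print('plate',rect(f,(I[1]>205)&(I[1]<295)&(I[0]>180)&(I[0]<240)&(hsv[...,1]<45)&(hsv[...,2]>120),.012))
im=cv2.imread('pics/top3.png');cv2.imwrite('pics/top3c.png',cv2.resize(im[70:250,100:400],None,fx=2.6,fy=2.6,interpolation=cv2.INTER_CUBIC))
```

```text
t 39.4 pos [ 0.5806 -0.4982  0.3887] rpy [-179.9    0.   100. ] F [0.  0.5 0.3] w 0.0852 q [ 0.41  0.82  0.44  1.19 -0.34  1.21  1.03]
tray frame [0.0229 0.0074]
tray frame [-0.0032  0.0455]
tray frame [-0.0013 -0.045 ]
dist [0.0462, 0.0577, 0.0905]
plate (0.4529, -0.0106, -85.9, 191, 100)
```

View pics/top3c.png

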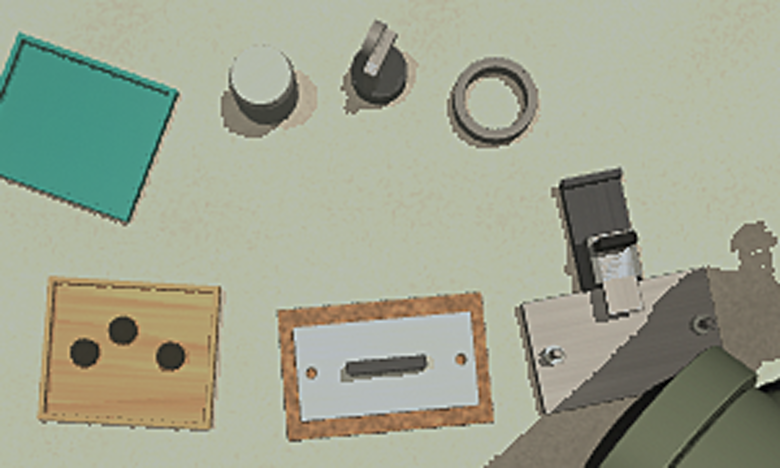

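Run:
```python
from h import *
f=grab('top');p=ray(f,(335.8,162.8),.085);print('clamp~',(p[0]-.476)*.985+(p[1]+.264)*.174-.1)
job.job_done();st()
```

```text
clamp~ -0.002608072263725794
the job is handed in; nothing more can be done
the job is handed in; nothing more can be done
```

The job is done and handed in at about 39 s. I slid the clamp out to its stop, lifted the plate level off the dowels and laid it on the cork mat. Then I moved the three buttons that were present to the wooden tray and slid the clamp back in.

Last checks, from the top camera:
- **Plate:** about 1 mm from the mat's centre and square to within 0.1°.
- **Buttons:** all three are flat in the tray. Their centres are 46, 58 and 91 mm apart, and at least 26 mm inside the position limits.
- **Clamp:** it stopped against a firm +11 N at about 0 mm. The camera estimate is -2.6 mm, which is measurement error but consistent with fully in.
- **Bystanders:** the can, tape and gauge look unmoved by eye; I did not measure them.
- **Arm:** it is clear of everything.

Two things differed on the way. The first button was knocked a few centimetres inside the tray, so I put the second at a different spot. I saw no sign of the grip slackening. The reading I tried after hand-in was refused, so there is no check from after that point.

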